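# Stow the shorting links and hold the terminal guard half open

## Task

Make the test terminal box ready for a lead: with its orange guard still shut, lay the two loose brass shorting links flat in the grey tray, each in the compartment made for its length, setting them down rather than dropping them. Then slide the guard back by its black grip against its spring to half travel, its front edge at the red middle marks, so that the front row of sockets is clear and the red high-voltage row behind stays covered, and finish while still holding it there. Never push the guard so far that the metal of the red sockets shows, and leave the multimeter and the screwdriver where they lie.

Things in the scene. Friction and masses are not known exactly. Their poses are not given: they have to be found in the camera images.
- terminal_box: White steel terminal box fixed on the bench, 270 (x) x 200 (y) x 60 mm high, left or right of the robot, turned up to 0.3 rad. Origin: centre of its underside. x runs from its front (robot side) to its back, the way the guard opens; z up. On top: guide rails at y = +-80 mm (78 mm above the bench); spring barrels at y = +-60, x = 30 to 130 mm (up to 94 mm above the bench).
- front_row (a point): Middle socket of the front row, 64 mm above the bench: three 24 mm round sockets (blue, black, green) 44 mm apart across the box, at x = -73 mm of the box. Hidden under the shut guard. Axes as the box.
- red_row (a point): Middle socket of the high-voltage row: three red 24 mm round sockets with 8 mm brass centres on a yellow field, 44 mm apart, at x = -26 mm of the box. Hidden under the guard. Axes as the box.
- half_mark (a point): Red half-travel mark across the top of the box's left (+y) rail, 78 mm above the bench, at x = -50, y = 76 mm of the box; the other rail has one too. Black marks at x = -100 and 0 mm show the guard's front edge when shut and fully open. Axes as the box.
- guard: Orange guard plate, 120 (x) x 148 x 5 mm, sliding between the rails, with a black grip standing on it: 16 mm thick (x), 56 long (y), 30 tall. Axes as the box. Origin: middle of the grip's foot on the plate's top, 72 mm above the bench, at x = -30 mm of the box when shut. Plate: 70 mm in front of the origin to 50 behind. Two lugs with rods at x = -57, y = +-60 mm, up to 94 mm above the bench.
- guard_grip (a point): Point in the guard's black grip, mid thickness and length, 22 mm above the plate, 94 mm above the bench, 8 mm below the grip's top. A pinch from above across the 16 mm thickness (closing along the box's x) is convenient. Axes as the guard.
- guard_slide (a joint): Opening of the guard along the box's +x, m: 0 shut, 0.05 half travel, 0.10 the stop. Springs push it shut: 4 N at 0, 11 N at half, 18 N at the stop, plus 0.6 N friction; let go, it runs shut. Front sockets are wholly clear from 0.039; the red sockets begin to show at 0.062, their brass at 0.070.
- tray: Grey accessory tray fixed on the bench on the other side from the box, 130 (x) x 120 (y) mm, walls 4 mm thick and 18 mm high, floor 4 mm above the bench, turned up to 0.8 rad. Origin: centre of its underside, z up. Three compartments: two with black floors for the links (see the points), one with three small socket caps (14 mm above the bench) that stay there.
- long_compartment (a point): Centre of the floor of the compartment for the long link, 4 mm above the bench, axes as the tray's. It is 36 mm along the tray's x and 112 mm along its y.
- short_compartment (a point): Centre of the floor of the compartment for the short link, 4 mm above the bench, axes as the tray's. It is 82 mm along the tray's x and 36 mm along its y.
- long_link: Long shorting link, lying loose on the bench ahead of the robot: flat brass bar 100 x 24 x 6 mm (long along its x) with a black insulated grip block standing on its middle, 36 (along x) x 18 (along y) x 34 mm tall, top 40 mm above the underside. Origin: centre of its underside. About 0.15 kg.
- short_link: Short shorting link, lying loose on the bench ahead of the robot: the same as the long link but the bar is 70 x 24 x 6 mm. Origin: centre of its underside. About 0.11 kg.
- multimeter: Yellow hand multimeter with a dark face, lying on the bench, 86 (x) x 176 (y) x 41 mm tall with its dial; origin: centre of its underside. Bystander.
- screwdriver: Screwdriver with a red handle, 180 mm long, handle 26 mm thick, lying along its x beyond the links; origin near the middle of its underside. Bystander.
There are look-alikes about, which are no part of the job. What is shaped like the short_link but purple or turquoise is not meant.

How it is judged:
By the outcome, as a careful person would: the job done as asked, in the order asked, and still so for the second after the job is handed in, while the arm keeps its last pose, push and grip.
It also fails if it takes over 72 s, if anything falls off the work surface, if the arm or the gripper's body presses on something with over 40 N, if the wrist force passes 120 N, or if a joint passes its speed limit or range.

## Robot

A 7-joint arm with a two-finger parallel gripper is mounted at the origin on the work surface. World frame = base frame: x ahead of the robot, y to its left, z up, the work surface at z = 0. Lengths are in m, angles in rad, forces in N, time in s.
With the tool pointing down it reaches from about 0.425 to 0.925 m from the base axis. Payload 6.8 kg.
Tool frame: the origin (TCP) lies at the very end of the fingers, on their centre line; the grasp point (between the pads) lies 19 mm behind it; z points along the fingers, y is the line along which they close (so a half turn about z gives the same grasp; the last joint's range is limited). The gripper opens to 85 mm and grips with 20 to 120 N. Pads are 22 mm wide; open, the fingers measure 114 mm over their backs; the gripper's body (76 mm by 85 mm) begins 54 mm behind the grasp point. The pads swing forward as they close: fully open they stand 13 mm farther back than shut.
Start: joints at [1.222, 0.477, 0.022, 1.555, -0.011, 1.109, -0.083], TCP at [0.161, -0.656, 0.231] pointing down, gripper open.
Joint ranges: [-2.96, 2.96], [-0.34, 2.1], [-1.41, 1.46], [0.24, 2.44], [-1.37, 4.51], [0.17, 1.92], [-2.96, 2.96]. Speed limits (rad/s): [2.39, 2.39, 3.14, 3.14, 3.14, 3.14, 3.14].

## Interface

Orientations are given as a rotation vector (axis times angle).
In Python, from bench import get_obs, grab_frame, hand_in gives the robot as it stands.
- The arm moves only by the tool drive_tool, never from a script. Its argument "rows" is a list of rows, each an object with "offset": the shift along the tool's x, y, z as a fraction of full scale, a list of three; "rotation": the turn, a rotation vector about the tool's x, y, z as a fraction of full scale, a list of three; "claw": the opening, from 0 (shut) to 1 (fully open). In form: [{"offset": [tx, ty, tz], "rotation": [wx, wy, wz], "claw": claw}, ...]. A call has 1 to 20 rows; each row is the pose to reach, as a shift and turn from the pose commanded when the call began, along the tool's axes at that moment; what a row does not reach only later rows make up. Full scale, the value 1, is 0.15 m for a shift and 2 rad for a turn. A row lasts 1/12 s, in which the tool goes at most 41.7 mm and 7.16 degrees, less where a joint would pass 70% of its speed; a pose out of reach is approached as far as the arm can. A call with a number of a shift or a turn outside -1 to 1 is refused whole. A call with a gripper value outside its range is refused whole. The fingers move at their own pace and stop on an object; "force" is the grip in N (left out, the last holds). Time passes only in rows, so rows that repeat a pose let the fingers close. It gives the time, the measured TCP pose, the force, the opening and the grip force at its end, in the units of the state.
- get_obs(): the state, without advancing time (a new reading comes with each control period).
- grab_frame(name): name is "side" or "top" or "wrist"; returns a dict with "frame" (420x560x3 uint8, red, green, blue), "z_map" (420x560 float32, m along the optical axis (not along the pixel's ray), 0 where there is no reading), "vfov" (degrees; the focal length in pixels is half the picture's height over the tangent of half this angle, whatever the lens; pixels are square), "cx", "cy" (the principal point, pixels), "R" (3x3) and "t" (3): a world point X has camera coordinates R X + t. Camera axes: x right, y down, z forward; pixel columns grow to the right and rows downward; lengths in m; the calibration is good to about 2 mm. A picture is of the moment at which its call begins.
- hand_in(): hands the job in; it is judged then, once.
The state is a dict: "clock": time; "joints": joint angles; "qvel": joint speeds; "tau": joint torques, N m; "tcp_pos": TCP position; "orientation": TCP orientation; "contact_force": force on the tool from outside, world axes, zero at the start; "moment": the same for the moment, N m; "grip_width": finger opening in m; "gripper_force": force on a finger pad.
Only numpy, scipy, OpenCV 4.12 (cv2) and the standard library are available. Lean on these libraries where they do the work, as an engineer would, in place of code of your own. Each camera call takes 0.05 s, during which the arm holds its last target. There are 200 camera calls.

## Working session

There is one attempt and no reset: what is moved stays moved. The work goes in short steps, Python scripts to look and compute and a tool call to move; the robot and the scene stay as the last step left them, time stands still between calls to the robot, and variables do not carry over. Pictures are saved under pics/ and viewed, at most 12 in all, crops included, and the job is handed in when it is done.

Besides the shell and the picture viewer there is one more tool, called after "Call:" by a JSON object that holds its "fn" and its "kwargs", one argument or row to a line. drive_tool: Moves the arm, as the interface text tells. Its arguments: {"type":"object","properties":{"rows":{"type":"array","items":{"type":"object","properties":{"offset":{"type":"array","items":{"type":"number"}},"rotation":{"type":"array","items":{"type":"number"}},"claw":{"type":"number"}}}},"force":{"type":"number"}},"required":["rows"]}

```bash
mkdir -p pics; ls; cat > h.py <<'E'
import numpy as np, cv2
from bench import get_obs, grab_frame
from scipy.spatial.transform import Rotation as Ro
def cam(n):
    g=grab_frame(n); g['f']=g['frame'].shape[0]/2/np.tan(np.radians(g['vfov'])/2); return g
def onplane(g,uv,z):
    uv=np.atleast_2d(np.asarray(uv,float)); d=np.c_[(uv[:,0]-g['cx'])/g['f'],(uv[:,1]-g['cy'])/g['f'],np.ones(len(uv))]
    R=np.array(g['R']);c=-R.T@np.array(g['t']); w=d@R; return c+w*((z-c[2])/w[:,2])[:,None]
def proj(g,X):
    p=np.atleast_2d(X)@np.array(g['R']).T+np.array(g['t']); return np.c_[p[:,0]/p[:,2]*g['f']+g['cx'],p[:,1]/p[:,2]*g['f']+g['cy']]
def cloud(g):
    z=g['z_map'];v,u=np.indices(z.shape);c=np.stack([(u-g['cx'])/g['f']*z,(v-g['cy'])/g['f']*z,z],-1)
    return (c-np.array(g['t']))@np.array(g['R'])
def save(g,n): cv2.imwrite('pics/'+n,g['frame'][...,::-1])
def rows(target_p,target_R=None):
    "offset of target (tool axes, full-scale fractions) from current measured pose"
    o=get_obs(); R=Ro.from_rotvec(o['orientation']); off=R.inv().apply(np.array(target_p)-o['tcp_pos'])/0.15
    rot=(R.inv()*target_R).as_rotvec()/2 if target_R is not None else np.zeros(3)
    return off.round(4),rot.round(4)
E
python3 - <<'E'
from h import *
o=get_obs(); print({k:np.round(v,3) for k,v in o.items()})
print(Ro.from_rotvec(o['orientation']).as_matrix().round(3))
import pickle
for n in('top','side'):
    g=cam(n); save(g,n+'0.png'); pickle.dump(g,open(n+'.pkl','wb')); print(n,g['vfov'],g['cx'],g['cy'],(-np.array(g['R']).T@g['t']).round(3))
E
```

```text
pics
{'clock': np.float64(0.0), 'joints': array([ 1.222,  0.478,  0.022,  1.556, -0.011,  1.109, -0.083]), 'qvel': array([-0.002,  0.   , -0.002, -0.001, -0.001,  0.001,  0.002]), 'tau': array([-1.0000e-03, -5.9646e+01,  1.6080e+00, -2.8120e+01,  1.2000e-02,
        9.0000e-03, -0.0000e+00]), 'tcp_pos': array([ 0.161, -0.655,  0.23 ]), 'orientation': array([-3.117e+00, -3.770e-01,  1.000e-03]), 'contact_force': array([-0.336, -0.288,  0.024]), 'moment': array([-0.052, -0.038,  0.045]), 'gripper_force': np.float64(0.0), 'grip_width': np.float64(0.085)}
[[ 0.971  0.239 -0.001]
 [ 0.239 -0.971  0.002]
 [-0.    -0.002 -1.   ]]
top 43.41710022248199 280.7885337427797 202.59886662485118 [0.406 0.021 1.243]
side 44.60498852386385 282.9850077956639 206.21998871610447 [ 0.386 -0.77   0.874]
```

View pics/top0.png

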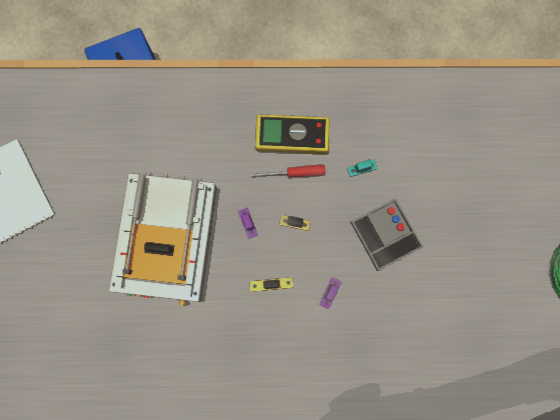

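View pics/side0.png

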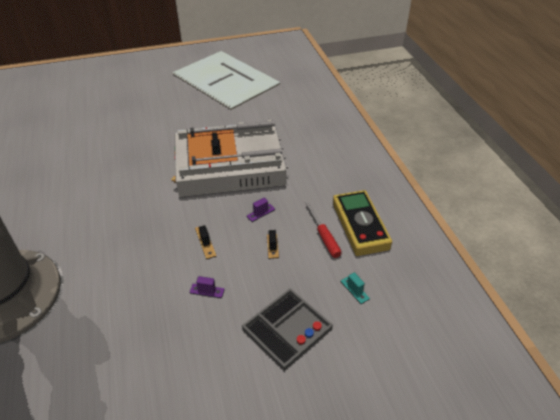

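Top view: the long brass link is at (271,284), the short brass link at (295,222), the guard with its black grip at (159,249) and the tray at (386,235). The tray's long black floor is around (397,250), the short black floor around (369,235) and the caps at (397,218). These could be taken for the short link: brass (295,222), purple (248,222), purple (330,292) and turquoise (362,167). I choose the brass one at (295,222); for the long link I choose (271,284), the only long one.

```bash
cat > m.py <<'E'
from h import *
import pickle
g=pickle.load(open('top.pkl','rb')); im=g['frame']; hsv=cv2.cvtColor(im,cv2.COLOR_RGB2HSV); P=cloud(g)
def comp(mask,near):
    n,l,s,c=cv2.connectedComponentsWithStats(mask.astype(np.uint8)); 
    ok=[i for i in range(1,n) if s[i,4]>15]; i=min(ok,key=lambda i:np.hypot(*(c[i]-near))); return l==i
H,S,V=[hsv[...,k].astype(int) for k in range(3)]
def rect(m,z):
    v,u=np.nonzero(m); X=onplane(g,np.c_[u,v],z)[:,:2]; (c,wh,a)=cv2.minAreaRect((X*1000).astype(np.float32)); 
    if wh[0]<wh[1]: a+=90
    return np.round(c,1),np.round(wh,1),round((a+90)%180-90,1)
for n,px in(('long',(271,284)),('short',(295,222))):
    win=np.zeros(H.shape,bool); win[px[1]-22:px[1]+22,px[0]-30:px[0]+30]=1
    br=win&(H>14)&(H<36)&(S>110)&(V>60); blk=win&(V<60)
    v,u=np.nonzero(br|blk)
    print(n,'bar',rect(br,.006),'blk',rect(comp(blk,px),.04),'hsv',np.median(hsv[br],0), 'zmax',P[px[1]-5:px[1]+6,px[0]-5:px[0]+6,2].max().round(3))
# guard
win=np.zeros(H.shape,bool); win[170:305,105:220]=1
o=win&(H>5)&(H<18)&(S>180); grip=comp(win&(V<50),(159,249))
print('plate',rect(o,.072),'grip',rect(grip,.102))
red=win&((H<5)|(H>172))&(S>120)
n,l,s,c=cv2.connectedComponentsWithStats(red.astype(np.uint8)); print([(c[i].round(1),s[i,4],onplane(g,c[i],.078)[0].round(4)) for i in range(1,n) if s[i,4]>3])
box=win&(P[...,2]>.05)&(P[...,2]<.066); print('box',rect(box,.06))
# tray
win=np.zeros(H.shape,bool); win[190:280,340:430]=1
t=win&(P[...,2]>.012)&(P[...,2]<.03); print('tray rim',rect(t,.018))
blk=win&(V<48)
for px in((397,250),(369,235)): print('floor',rect(comp(blk,px),.004))
for px in((397,250),(369,235),(397,218)): print(P[px[1],px[0]].round(3))
cv2.imwrite('pics/c1.png',cv2.resize(im[190:310,220:440,::-1],None,fx=3.6,fy=3.6,interpolation=cv2.INTER_CUBIC))
E
python3 m.py
```

```text
Traceback (most recent call last):
  File "m.py", line 16, in <module>
    print(n,'bar',rect(br,.006),'blk',rect(comp(blk,px),.04),'hsv',np.median(hsv[br],0), 'zmax',P[px[1]-5:px[1]+6,px[0]-5:px[0]+6,2].max().round(3))
                                           ~~~~^^^^^^^^
  File "m.py", line 6, in comp
    ok=[i for i in range(1,n) if s[i,4]>15]; i=min(ok,key=lambda i:np.hypot(*(c[i]-near))); return l==i
                                               ~~~^^^^^^^^^^^^^^^^^^^^^^^^^^^^^^^^^^^^^^^^
ValueError: min() iterable argument is empty
```

```bash
sed -i 's/blk=win&(V<60)/blk=win\&(V<75)/; s/^cv2.imwrite.*//' m.py; sed -i '/^H,S,V/a cv2.imwrite("pics/c1.png",cv2.resize(im[190:310,220:440,::-1],None,fx=3.6,fy=3.6,interpolation=cv2.INTER_CUBIC)); print([(p,hsv[p[1],p[0]]) for p in ((271,284),(295,222),(159,249),(397,250),(369,235),(255,287),(284,222))])' m.py
python3 m.py
```

```text
[((271, 284), array([20, 21, 73], dtype=uint8)), ((295, 222), array([15, 25, 83], dtype=uint8)), ((159, 249), array([13, 28, 64], dtype=uint8)), ((397, 250), array([15, 18, 57], dtype=uint8)), ((369, 235), array([15, 21, 74], dtype=uint8)), ((255, 287), array([ 30,  75, 132], dtype=uint8)), ((284, 222), array([ 25,  80, 149], dtype=uint8))]
long bar (array([430.1,  27.4]), array([23.3, 97.5]), -84.9) blk (array([429.5,  27.2]), array([16.2, 32.3]), -84.8) hsv [ 29. 127. 195.] zmax 0.047
short bar (array([573.9, -29. ]), array([67. , 23.3]), 77.0) blk (array([570.8, -30.9]), array([27.1, 19.1]), 78.2) hsv [ 25. 125. 187.] zmax 0.045
plate (array([507.1, 331.2]), array([  5.7, 108.9]), -4.9) grip (array([506.7, 268.6]), array([58.6, 17.6]), 82.4)
[(array([123. , 253.5]), np.int32(10), array([0.4976, 0.352 , 0.078 ])), (array([192. , 261.5]), np.int32(10), array([0.4789, 0.2004, 0.078 ])), (array([146.7, 296.4]), np.int32(7), array([0.4043, 0.2969, 0.078 ]))]
box (array([538.1, 270.4]), array([200.6, 269.2]), -6.9)
tray rim (array([ 543.6, -242.6]), array([129.9, 121.7]), 27.1)Traceback (most recent call last):
  File "m.py", line 29, in <module>
    for px in((397,250),(369,235)): print('floor',rect(comp(blk,px),.004))
                                                       ~~~~^^^^^^^^
  File "m.py", line 6, in comp
    ok=[i for i in range(1,n) if s[i,4]>15]; i=min(ok,key=lambda i:np.hypot(*(c[i]-near))); return l==i
                                               ~~~^^^^^^^^^^^^^^^^^^^^^^^^^^^^^^^^^^^^^^^^
ValueError: min() iterable argument is empty
```

View pics/c1.png

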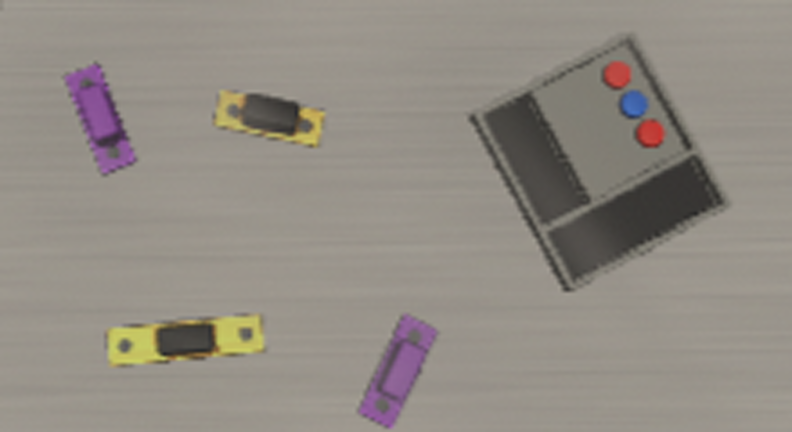

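The crop confirms it: the two brass bars with black blocks are at (271,284) and (295,222) of the top picture, and the other bars are purple all over. In the crop, the tray's long black floor is at its lower edge and the short black floor at its upper left.

I'll start towards the short link.

Call:
{"fn": "drive_tool", "kwargs": {
  "rows": [
    {"offset":[0.46,-0.42,0],"rotation":[0,0,0],"claw":0.6},
    {"offset":[0.918,-0.85,0],"rotation":[0,0,0],"claw":0.6},
    {"offset":[0.918,-0.85,0],"rotation":[0,0,0],"claw":0.6},
    {"offset":[0.918,-0.85,0],"rotation":[0,0,0],"claw":0.6},
    {"offset":[0.918,-0.85,0],"rotation":[0,0,0],"claw":0.6},
    {"offset":[0.918,-0.85,0],"rotation":[0,0,0],"claw":0.6}
  ]
}}

```text
clock: 0.6
tcp_pos: [0.2686, -0.4937, 0.2311]
orientation: [-3.115, -0.39, -0.003]
contact_force: [-0.4, 0.2, -0.5]
grip_width: 0.051
gripper_force: 0.0
```

Call:
{"fn": "drive_tool", "kwargs": {
  "rows": [
    {"offset":[0.918,-0.85,0],"rotation":[0,0,0],"claw":0.6},
    {"offset":[0.918,-0.85,0],"rotation":[0,0,0],"claw":0.6},
    {"offset":[0.918,-0.85,0],"rotation":[0,0,0],"claw":0.6},
    {"offset":[0.918,-0.85,0],"rotation":[0,0,0],"claw":0.6},
    {"offset":[0.918,-0.85,0],"rotation":[0,0,0],"claw":0.6},
    {"offset":[0.918,-0.85,0],"rotation":[0,0,0],"claw":0.6}
  ]
}}

```text
clock: 1.1
tcp_pos: [0.3708, -0.3378, 0.2313]
orientation: [-3.116, -0.389, -0.002]
contact_force: [0.3, -0.5, -0.2]
grip_width: 0.0512
gripper_force: 0.0
```

Call:
{"fn": "drive_tool", "kwargs": {
  "rows": [
    {"offset":[0.918,-0.85,0],"rotation":[0,0,0],"claw":0.6},
    {"offset":[0.918,-0.85,0],"rotation":[0,0,0],"claw":0.6},
    {"offset":[0.918,-0.85,0],"rotation":[0,0,0],"claw":0.6},
    {"offset":[0.918,-0.85,0],"rotation":[0,0,0],"claw":0.6},
    {"offset":[0.918,-0.85,0],"rotation":[0,0,0],"claw":0.6},
    {"offset":[0.918,-0.85,0],"rotation":[0,0,0],"claw":0.6}
  ]
}}

```text
clock: 1.6
tcp_pos: [0.4737, -0.1814, 0.2314]
orientation: [-3.116, -0.388, -0.003]
contact_force: [0.5, 0.2, 0.8]
grip_width: 0.0513
gripper_force: 0.0
```

Call:
{"fn": "drive_tool", "kwargs": {
  "rows": [
    {"offset":[0.918,-0.85,0],"rotation":[0,0,-0.55],"claw":0.6},
    {"offset":[0.918,-0.85,0],"rotation":[0,0,-0.55],"claw":0.6},
    {"offset":[0.918,-0.85,0],"rotation":[0,0,-0.55],"claw":0.6},
    {"offset":[0.918,-0.85,0],"rotation":[0,0,-0.55],"claw":0.6},
    {"offset":[0.918,-0.85,0],"rotation":[0,0,-0.55],"claw":0.6},
    {"offset":[0.918,-0.85,0],"rotation":[0,0,-0.55],"claw":0.6},
    {"offset":[0.918,-0.85,0],"rotation":[0,0,-0.55],"claw":0.6},
    {"offset":[0.918,-0.85,0],"rotation":[0,0,-0.55],"claw":0.6},
    {"offset":[0.918,-0.85,0],"rotation":[0,0,-0.55],"claw":0.6},
    {"offset":[0.918,-0.85,0],"rotation":[0,0,-0.55],"claw":0.6},
    {"offset":[0.918,-0.85,0],"rotation":[0,0,-0.55],"claw":0.6}
  ]
}}

```text
clock: 2.52
tcp_pos: [0.5742, -0.0309, 0.2309]
orientation: [-2.467, -1.945, 0.001]
contact_force: [-0.5, -0.1, -1.0]
grip_width: 0.0516
gripper_force: 0.0
```

```bash
python3 - <<'E'
from h import *
import pickle
g=cam('wrist'); save(g,'w1.png'); pickle.dump(g,open('w1.pkl','wb'))
o=get_obs(); print(o['tcp_pos'],o['orientation'],o['joints'].round(2))
# brass mask measure
im=g['frame']; hsv=cv2.cvtColor(im,cv2.COLOR_RGB2HSV); m=cv2.inRange(hsv,(14,100,60),(36,255,255))
n,l,s,c=cv2.connectedComponentsWithStats(m)
for i in range(1,n):
    if s[i,4]>100: print(s[i],c[i].round(0),onplane(g,c[i],.006)[0].round(4))
P=cloud(g); print(P[210,280])
E
```

```text
[ 0.57418831 -0.03054341  0.23095789] [-2.46674105e+00 -1.94534945e+00  1.09043529e-03] [ 0.37  0.36 -0.54  1.77  0.21  1.06 -0.48]
[ 416   36   96  177 5075] [451. 121.] [ 0.7848 -0.0117  0.006 ]
[ 124  115   53   84 1208] [151. 155.] [0.4342 0.032  0.006 ]
[268 147  21  57 594] [278. 171.] [ 0.577  -0.0221  0.006 ]
[ 0.56758119 -0.07180798  0.00104475]
```

View pics/w1.png

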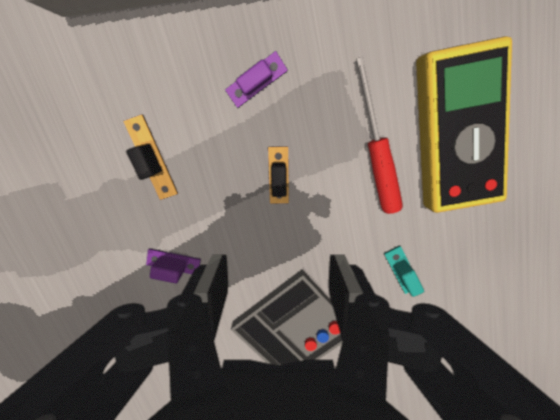

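Wrist view: the short brass link is at (278,175), square to the tool, and the long link is at (151,157). I'll measure both here and cross-check with the top view.

```bash
python3 - <<'E'
from h import *
import pickle
g=pickle.load(open('w1.pkl','rb')); hsv=cv2.cvtColor(g['frame'],cv2.COLOR_RGB2HSV); m=cv2.inRange(hsv,(10,90,60),(36,255,255))
for w in((110,200,100,215),(255,300,135,215)):
    k=np.zeros_like(m); k[w[2]:w[3],w[0]:w[1]]=m[w[2]:w[3],w[0]:w[1]]
    v,u=np.nonzero(k); X=onplane(g,np.c_[u,v],.006)[:,:2]*1000; print(cv2.minAreaRect(X.astype(np.float32)))
# tray floors from the top view via depth-independent black mask
g=pickle.load(open('top.pkl','rb')); hsv=cv2.cvtColor(g['frame'],cv2.COLOR_RGB2HSV)
k=np.zeros(hsv.shape[:2],np.uint8); k[190:280,340:430]=255
m=cv2.inRange(hsv,(0,0,0),(180,255,86))&k; n,l,s,c=cv2.connectedComponentsWithStats(cv2.erode(m,np.ones((3,3))))
for i in range(1,n):
    if s[i,4]>100:
        v,u=np.nonzero(l==i); X=onplane(g,np.c_[u,v],.004)[:,:2]*1000; print('floor',s[i,4],cv2.minAreaRect(X.astype(np.float32)))
print(rows((.574,-.029,.017)))
E
```

```text
((433.1473083496094, 28.78253746032715), (24.971012115478516, 99.67117309570312), 5.080284118652344)
((575.9579467773438, -26.76070785522461), (70.17121887207031, 23.97116470336914), 77.05075073242188)
floor 376 ((546.4627075195312, -203.87246704101562), (74.77603149414062, 28.996671676635742), 26.686235427856445)
floor 539 ((506.7503662109375, -267.4830322265625), (29.696670532226562, 105.62834930419922), 27.352479934692383)
(array([ 0.0104, -0.0029,  1.4264]), array([0., 0., 0.]))
```

Call:
{"fn": "drive_tool", "kwargs": {
  "rows": [
    {"offset":[0.017,0,0.3],"rotation":[0,0,-0.005],"claw":0.6},
    {"offset":[0.017,0,0.6],"rotation":[0,0,-0.005],"claw":0.6},
    {"offset":[0.017,0,0.9],"rotation":[0,0,-0.005],"claw":0.6},
    {"offset":[0.017,0,0.9],"rotation":[0,0,-0.005],"claw":0.6}
  ]
}}

```text
clock: 2.9
tcp_pos: [0.5706, -0.0276, 0.0905]
orientation: [-2.45, -1.957, 0.012]
contact_force: [-0.5, -1.1, -0.6]
grip_width: 0.0512
gripper_force: 0.0
```

Call:
{"fn": "drive_tool", "kwargs": {
  "rows": [
    {"offset":[0,0,0.15],"rotation":[0,0,0],"claw":0.6},
    {"offset":[0,0,0.3],"rotation":[0,0,0],"claw":0.6},
    {"offset":[0,0,0.42],"rotation":[0,0,0],"claw":0.6},
    {"offset":[0,0,0.52],"rotation":[0,0,0],"claw":0.6},
    {"offset":[0,0,0.52],"rotation":[0,0,0],"claw":0.6},
    {"offset":[0,0,0.52],"rotation":[0,0,0],"claw":0.6}
  ]
}}

```text
clock: 3.4
tcp_pos: [0.5752, -0.0267, 0.0189]
orientation: [2.453, 1.962, -0.001]
contact_force: [0.2, 0.9, 0.4]
grip_width: 0.0514
gripper_force: 0.0
```

Call:
{"fn": "drive_tool", "kwargs": {
  "force": 40,
  "rows": [
    {"offset":[0,0,0],"rotation":[0,0,0],"claw":0.4},
    {"offset":[0,0,0],"rotation":[0,0,0],"claw":0.2},
    {"offset":[0,0,0],"rotation":[0,0,0],"claw":0},
    {"offset":[0,0,0],"rotation":[0,0,0],"claw":0},
    {"offset":[0,0,0],"rotation":[0,0,0],"claw":0},
    {"offset":[0,0,0],"rotation":[0,0,0],"claw":0},
    {"offset":[0,0,0],"rotation":[0,0,0],"claw":0},
    {"offset":[0,0,0],"rotation":[0,0,0],"claw":0}
  ]
}}

```text
clock: 4.07
tcp_pos: [0.576, -0.0265, 0.0198]
orientation: [2.451, 1.963, 0.003]
contact_force: [-0.6, -0.1, 6.0]
grip_width: 0.0175
gripper_force: 40.5
```

Call:
{"fn": "drive_tool", "kwargs": {
  "rows": [
    {"offset":[0,0,-0.1],"rotation":[0,0,0],"claw":0},
    {"offset":[0,0,-0.3],"rotation":[0,0,0],"claw":0},
    {"offset":[0,0,-0.5],"rotation":[0,0,0],"claw":0},
    {"offset":[-0.15,0.01,-0.667],"rotation":[0,0,0],"claw":0},
    {"offset":[-0.4,0.02,-0.667],"rotation":[0,0,0],"claw":0},
    {"offset":[-0.6,0.022,-0.667],"rotation":[0,0,0],"claw":0},
    {"offset":[-0.6,0.022,-0.667],"rotation":[0,0,0],"claw":0}
  ]
}}

```text
clock: 4.65
tcp_pos: [0.5567, -0.1236, 0.1189]
orientation: [2.458, 1.95, -0.006]
contact_force: [0.2, -1.4, -1.8]
grip_width: 0.0172
gripper_force: 39.5
```

Call:
{"fn": "drive_tool", "kwargs": {
  "rows": [
    {"offset":[-0.15,0.0,0],"rotation":[0,0,0.05],"claw":0},
    {"offset":[-0.3,0.01,0],"rotation":[0,0,0.1],"claw":0},
    {"offset":[-0.45,0.022,0],"rotation":[0,0,0.16],"claw":0},
    {"offset":[-0.573,0.022,0],"rotation":[0,0,0.22],"claw":0},
    {"offset":[-0.573,0.022,0],"rotation":[0,0,0.28],"claw":0},
    {"offset":[-0.573,0.022,0],"rotation":[0,0,0.34],"claw":0},
    {"offset":[-0.573,0.022,0],"rotation":[0,0,0.4],"claw":0},
    {"offset":[-0.573,0.022,0],"rotation":[0,0,0.44],"claw":0},
    {"offset":[-0.573,0.022,0],"rotation":[0,0,0.44],"claw":0},
    {"offset":[-0.573,0.022,0],"rotation":[0,0,0.44],"claw":0}
  ]
}}

```text
clock: 5.48
tcp_pos: [0.5429, -0.1993, 0.1186]
orientation: [3.054, 0.737, 0.0]
contact_force: [0.6, -0.2, -0.8]
grip_width: 0.0175
gripper_force: 39.5
```

```bash
python3 - <<'E'
from h import *
import pickle
g=cam('wrist'); save(g,'w2.png'); pickle.dump(g,open('w2.pkl','wb'))
o=get_obs(); print(o['tcp_pos'],o['orientation'],o['grip_width'],o['contact_force'])
hsv=cv2.cvtColor(g['frame'],cv2.COLOR_RGB2HSV); m=cv2.inRange(hsv,(10,90,60),(36,255,255))
n,l,s,c=cv2.connectedComponentsWithStats(m)
zb=o['tcp_pos'][2]-.0198+.006
for i in range(1,n):
    if s[i,4]>60:
        v,u=np.nonzero(l==i); X=onplane(g,np.c_[u,v],zb)[:,:2]*1000;  print(s[i],cv2.minAreaRect(X.astype(np.float32)))
E
```

```text
[ 0.54288986 -0.19933797  0.11852352] [3.05380939e+00 7.37139548e-01 1.11324156e-04] 0.017527806909704575 [ 1.04384359  0.00893115 -1.01458142]
[   0  190   50   42 1159] ((504.1990966796875, -64.98316192626953), (15.75289535522461, 25.78770637512207), 4.97441291809082)
[ 255  195   46   57 1585] ((560.3692016601562, -190.09539794921875), (32.411407470703125, 24.31897735595703), 27.14610481262207)
```

View pics/w2.png

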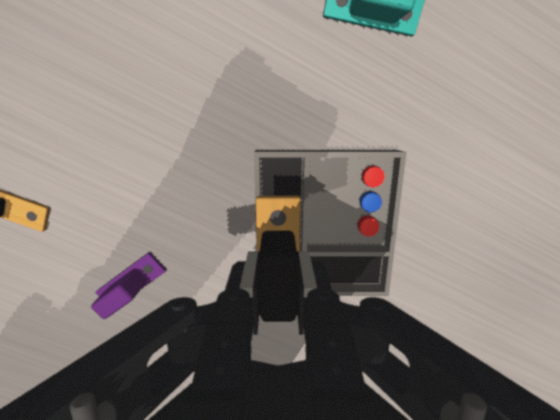

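Wrist view: the link hangs square in the jaws, with its front end at (278,197). The tray rim's far corners are at (256,150) and (405,151), and its near right corner is at (388,293). I'll check the tray pose from these corners.

```bash
python3 - <<'E'
from h import *
import pickle
g=pickle.load(open('w2.pkl','rb'))
print(onplane(g,[(256,150),(405,151),(388,294)],.018).round(4))
a=np.radians(27.1); R=np.array([[np.cos(a),-np.sin(a)],[np.sin(a),np.cos(a)]]); c=np.array([.5436,-.2426])
print([(c+R@p).round(4) for p in np.array([[65,60],[65,-60],[-65,-60],[20,38],[-43,0]])/1000])
im=cv2.resize(g['frame'][140:300,240:420],None,fx=4,fy=4,interpolation=cv2.INTER_CUBIC)
gray=cv2.cvtColor(g['frame'],cv2.COLOR_RGB2GRAY); print(gray[165,248:310]); print(gray[140:160,330]); print(gray[275:302,350])
E
```

```text
[[ 0.5791 -0.1613  0.018 ]
 [ 0.6317 -0.2659  0.018 ]
 [ 0.5171 -0.3251  0.018 ]]
[array([ 0.5741, -0.1596]), array([ 0.6288, -0.2664]), array([ 0.5131, -0.3256]), array([ 0.5441, -0.1997]), array([ 0.5053, -0.2622])]
[149 149 148 149 149 147 138 132 131 132 125 101  96  88  69  57  54  55
  54  55  55  54  53  53  54  54  53  55  53  55  53  52  55  54  54  54
  54  52  53  52  53  54  49  53  52  53  53  51  51  53  52  52  57  75
  90  87  99 117 125 128 125 125]
[172 173 173 175 176 173 165 158 146 116  82  87 131 151 153 154 152 149
 138 130]
[ 31  28  30  30  29  33  32  36  53  55  54  54  53  54  53  53  61  76
  82  90 117 159 175 180 180 178 175]
```

Call:
{"fn": "drive_tool", "kwargs": {
  "rows": [
    {"offset":[0.012,0.006,0.1],"rotation":[0,0,0],"claw":0},
    {"offset":[0.023,0.013,0.25],"rotation":[0,0,0],"claw":0},
    {"offset":[0.023,0.013,0.4],"rotation":[0,0,0],"claw":0},
    {"offset":[0.023,0.013,0.5],"rotation":[0,0,0],"claw":0},
    {"offset":[0.023,0.013,0.56],"rotation":[0,0,0],"claw":0},
    {"offset":[0.023,0.013,0.6],"rotation":[0,0,0],"claw":0},
    {"offset":[0.023,0.013,0.6],"rotation":[0,0,0],"claw":0},
    {"offset":[0.023,0.013,0.6],"rotation":[0,0,0],"claw":0}
  ]
}}

```text
clock: 6.2
tcp_pos: [0.5473, -0.1998, 0.0288]
orientation: [3.055, 0.733, 0.001]
contact_force: [0.6, -0.6, -0.9]
grip_width: 0.0173
gripper_force: 39.5
```

Call:
{"fn": "drive_tool", "kwargs": {
  "rows": [
    {"offset":[0,0,0.006],"rotation":[0,0,0],"claw":0},
    {"offset":[0,0,0.012],"rotation":[0,0,0],"claw":0},
    {"offset":[0,0,0.018],"rotation":[0,0,0],"claw":0},
    {"offset":[0,0,0.022],"rotation":[0,0,0],"claw":0},
    {"offset":[0,0,0.022],"rotation":[0,0,0],"claw":0},
    {"offset":[0,0,0.022],"rotation":[0,0,0],"claw":0}
  ]
}}

```text
clock: 6.7
tcp_pos: [0.5469, -0.1998, 0.0252]
orientation: [3.055, 0.733, 0.0]
contact_force: [-0.4, 0.6, -1.1]
grip_width: 0.017
gripper_force: 39.5
```

```bash
python3 - <<'E'
from h import *
g=cam('wrist'); save(g,'w3.png'); g2=cam('side')
a=cv2.resize(g['frame'][100:300,180:440],(520,400)); b=cv2.resize(g2['frame'][250:390,200:360],(457,400))
cv2.imwrite('pics/w3b.png',cv2.resize(np.hstack([a,b])[...,::-1],(800,328)))
E
```

```text
(no output)
```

View pics/w3b.png

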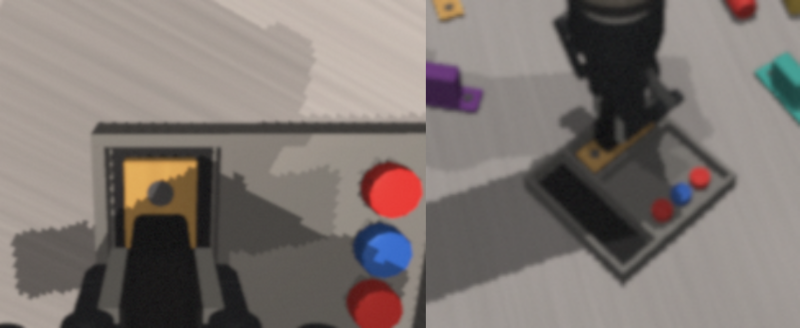

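The link is inside the short compartment, with a gap at its front end and on both sides. Now I'll lower it gently to contact.

Call:
{"fn": "drive_tool", "kwargs": {
  "rows": [
    {"offset":[0,0,0.004],"rotation":[0,0,0],"claw":0},
    {"offset":[0,0,0.008],"rotation":[0,0,0],"claw":0},
    {"offset":[0,0,0.012],"rotation":[0,0,0],"claw":0},
    {"offset":[0,0,0.012],"rotation":[0,0,0],"claw":0},
    {"offset":[0,0,0.012],"rotation":[0,0,0],"claw":0}
  ]
}}

```text
clock: 7.22
tcp_pos: [0.5469, -0.1998, 0.0239]
orientation: [3.055, 0.733, -0.0]
contact_force: [-2.8, -0.1, 6.0]
grip_width: 0.017
gripper_force: 40.3
```

Call:
{"fn": "drive_tool", "kwargs": {
  "rows": [
    {"offset":[0,0,0],"rotation":[0,0,0],"claw":0.25},
    {"offset":[0,0,0],"rotation":[0,0,0],"claw":0.35},
    {"offset":[0,0,0],"rotation":[0,0,0],"claw":0.5},
    {"offset":[0,0,0],"rotation":[0,0,0],"claw":0.5},
    {"offset":[0,0,0],"rotation":[0,0,0],"claw":0.5},
    {"offset":[0,0,-0.1],"rotation":[0,0,0],"claw":0.5},
    {"offset":[0,0,-0.3],"rotation":[0,0,0],"claw":0.5},
    {"offset":[0,0,-0.6],"rotation":[0,0,0],"claw":0.5},
    {"offset":[0,0,-0.6],"rotation":[0,0,0],"claw":0.5},
    {"offset":[0,0,-0.6],"rotation":[0,0,0],"claw":0.5}
  ]
}}

```text
clock: 8.05
tcp_pos: [0.5491, -0.2004, 0.1163]
orientation: [3.052, 0.732, 0.008]
contact_force: [0.5, 0.4, 0.2]
grip_width: 0.0426
gripper_force: 0.0
```

```bash
python3 - <<'E'
from h import *
import pickle
o=get_obs(); print(o['tcp_pos'],o['orientation'],o['grip_width'])
t=Ro.from_matrix(np.c_[[np.cos(a:=np.radians(95.1)),np.sin(a),0],[np.sin(a),-np.cos(a),0],[0,0,-1]])
print(rows((.4315,.028,o['tcp_pos'][2]),t))
g=cam('wrist'); pickle.dump(g,open('w4.pkl','wb'))
g2=cam('top'); im=g2['frame'][185:285,335:435]
cv2.imwrite('pics/p4.png',np.hstack([cv2.resize(g['frame'],(533,400)),cv2.resize(im,(267,267)) if 0 else cv2.copyMakeBorder(cv2.resize(im,(267,267)),0,133,0,0,0)])[...,::-1])
E
```

```text
[ 0.54908993 -0.20038713  0.11627983] [3.05188541 0.73155478 0.00836035] 0.042595600753244665
(array([-0.0084, -1.7125, -0.0076]), array([ 0.0032, -0.0006, -0.5946]))
```

View pics/p4.png

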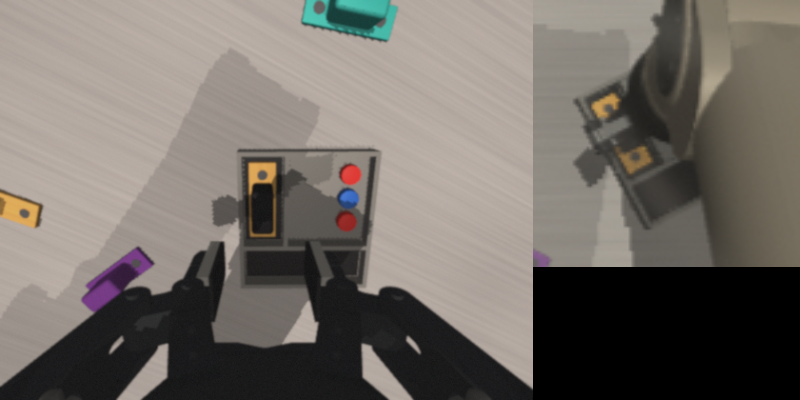

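The link lies flat in the short compartment, at (262,198) in the wrist view, with a gap all round. Next is the long link.

Call:
{"fn": "drive_tool", "kwargs": {
  "rows": [
    {"offset":[0,-0.12,0],"rotation":[0,0,0],"claw":0.6},
    {"offset":[0,-0.35,0],"rotation":[0,0,0],"claw":0.6},
    {"offset":[-0.004,-0.6,0],"rotation":[0,0,0],"claw":0.6},
    {"offset":[-0.004,-0.856,0],"rotation":[0,0,0],"claw":0.6},
    {"offset":[-0.004,-0.856,0],"rotation":[0,0,0],"claw":0.6}
  ]
}}

```text
clock: 8.57
tcp_pos: [0.4833, -0.0787, 0.1113]
orientation: [-3.047, -0.744, 0.009]
contact_force: [-0.5, -0.3, -0.5]
grip_width: 0.0511
gripper_force: 0.0
```

Call:
{"fn": "drive_tool", "kwargs": {
  "rows": [
    {"offset":[0,-0.2,0],"rotation":[0,0,-0.06],"claw":0.6},
    {"offset":[0,-0.4,0],"rotation":[0,0,-0.12],"claw":0.6},
    {"offset":[0,-0.6,0],"rotation":[0,0,-0.18],"claw":0.6},
    {"offset":[0,-0.75,0],"rotation":[0,0,-0.24],"claw":0.6},
    {"offset":[-0.004,-0.856,0],"rotation":[0,0,-0.3],"claw":0.6},
    {"offset":[-0.004,-0.856,0],"rotation":[0,0,-0.36],"claw":0.6},
    {"offset":[-0.004,-0.856,0],"rotation":[0,0,-0.42],"claw":0.6},
    {"offset":[-0.004,-0.856,0],"rotation":[0,0,-0.48],"claw":0.6},
    {"offset":[-0.004,-0.856,0],"rotation":[0,0,-0.54],"claw":0.6},
    {"offset":[-0.004,-0.856,0],"rotation":[0,0,-0.595],"claw":0.6},
    {"offset":[-0.004,-0.856,0],"rotation":[0,0,-0.595],"claw":0.6},
    {"offset":[-0.004,-0.856,0],"rotation":[0,0,-0.595],"claw":0.6},
    {"offset":[-0.004,-0.856,0],"rotation":[0,0,-0.595],"claw":0.6}
  ]
}}

```text
clock: 9.65
tcp_pos: [0.4288, 0.0284, 0.1126]
orientation: [-2.122, -2.315, 0.001]
contact_force: [-0.1, -0.6, -0.0]
grip_width: 0.051
gripper_force: 0.0
```

```bash
python3 - <<'E'
from h import *
import pickle
o=get_obs(); print(o['tcp_pos'],o['orientation'],o['joints'].round(2))
g=cam('wrist'); save(g,'w5.png'); hsv=cv2.cvtColor(g['frame'],cv2.COLOR_RGB2HSV); m=cv2.inRange(hsv,(10,90,60),(36,255,255))
n,l,s,c=cv2.connectedComponentsWithStats(m)
for i in range(1,n):
    if s[i,4]>60:
        v,u=np.nonzero(l==i); X=onplane(g,np.c_[u,v],.006)[:,:2]*1000;  print(s[i],cv2.minAreaRect(X.astype(np.float32)))
t=Ro.from_matrix(np.c_[[np.cos(a:=np.radians(95.1)),np.sin(a),0],[np.sin(a),-np.cos(a),0],[0,0,-1]])
print(rows((.4315,.028,.019),t))
E
```

```text
[0.42880187 0.02842512 0.11260714] [-2.12226215e+00 -2.31472682e+00  1.34351800e-03] [ 0.34  0.31 -0.63  2.19  0.28  0.71 -0.39]
[ 267  148   30  113 1879] ((432.23883056640625, 28.92487335205078), (23.802669525146484, 99.46241760253906), 4.780372619628906)
(array([-0.0048,  0.0171,  0.6253]), array([-0.0005, -0.0001, -0.0008]))
```

Call:
{"fn": "drive_tool", "kwargs": {
  "rows": [
    {"offset":[-0.003,0.018,0.15],"rotation":[0,0,0],"claw":0.6},
    {"offset":[-0.003,0.018,0.3],"rotation":[0,0,0],"claw":0.6},
    {"offset":[-0.003,0.018,0.45],"rotation":[0,0,0],"claw":0.6},
    {"offset":[-0.003,0.018,0.56],"rotation":[0,0,0],"claw":0.6},
    {"offset":[-0.003,0.018,0.62],"rotation":[0,0,0],"claw":0.6},
    {"offset":[-0.003,0.018,0.62],"rotation":[0,0,0],"claw":0.6},
    {"offset":[-0.003,0.018,0.62],"rotation":[0,0,0],"claw":0.6}
  ]
}}

```text
clock: 10.28
tcp_pos: [0.432, 0.0286, 0.0203]
orientation: [-2.119, -2.319, 0.001]
contact_force: [0.4, 0.1, 0.9]
grip_width: 0.0512
gripper_force: 0.0
```

Call:
{"fn": "drive_tool", "kwargs": {
  "force": 40,
  "rows": [
    {"offset":[0,0,0],"rotation":[0,0,0],"claw":0.4},
    {"offset":[0,0,0],"rotation":[0,0,0],"claw":0.2},
    {"offset":[0,0,0],"rotation":[0,0,0],"claw":0},
    {"offset":[0,0,0],"rotation":[0,0,0],"claw":0},
    {"offset":[0,0,0],"rotation":[0,0,0],"claw":0},
    {"offset":[0,0,0],"rotation":[0,0,0],"claw":0},
    {"offset":[0,0,0],"rotation":[0,0,0],"claw":0},
    {"offset":[0,0,0],"rotation":[0,0,0],"claw":0}
  ]
}}

```text
clock: 10.95
tcp_pos: [0.4327, 0.0284, 0.0212]
orientation: [2.119, 2.318, 0.002]
contact_force: [-1.0, 0.0, 6.9]
grip_width: 0.0173
gripper_force: 41.5
```

Call:
{"fn": "drive_tool", "kwargs": {
  "rows": [
    {"offset":[0,0,-0.1],"rotation":[0,0,0],"claw":0},
    {"offset":[0,0,-0.3],"rotation":[0,0,0],"claw":0},
    {"offset":[0,0,-0.5],"rotation":[0,0,0],"claw":0},
    {"offset":[-0.15,0.03,-0.667],"rotation":[0,0,0],"claw":0},
    {"offset":[-0.4,0.07,-0.667],"rotation":[0,0,0],"claw":0},
    {"offset":[-0.65,0.11,-0.667],"rotation":[0,0,0],"claw":0},
    {"offset":[-0.85,0.14,-0.667],"rotation":[0,0,0],"claw":0},
    {"offset":[-0.985,0.164,-0.667],"rotation":[0,0,0],"claw":0}
  ]
}}

```text
clock: 11.62
tcp_pos: [0.4699, -0.1206, 0.1208]
orientation: [2.123, 2.314, -0.001]
contact_force: [0.1, 0.3, -1.0]
grip_width: 0.0171
gripper_force: 40.6
```

Call:
{"fn": "drive_tool", "kwargs": {
  "rows": [
    {"offset":[-0.15,0.03,0],"rotation":[0,0,-0.03],"claw":0},
    {"offset":[-0.35,0.06,0],"rotation":[0,0,-0.06],"claw":0},
    {"offset":[-0.55,0.1,0],"rotation":[0,0,-0.1],"claw":0},
    {"offset":[-0.75,0.13,0],"rotation":[0,0,-0.14],"claw":0},
    {"offset":[-0.9,0.15,0],"rotation":[0,0,-0.17],"claw":0},
    {"offset":[-0.985,0.164,0],"rotation":[0,0,-0.192],"claw":0},
    {"offset":[-0.985,0.164,0],"rotation":[0,0,-0.192],"claw":0},
    {"offset":[-0.985,0.164,0],"rotation":[0,0,-0.192],"claw":0},
    {"offset":[-0.985,0.164,0],"rotation":[0,0,-0.192],"claw":0}
  ]
}}

```text
clock: 12.37
tcp_pos: [0.5072, -0.2601, 0.1203]
orientation: [-1.637, -2.68, -0.001]
contact_force: [0.7, -0.1, -0.8]
grip_width: 0.0168
gripper_force: 40.5
```

```bash
python3 - <<'E'
from h import *
import pickle
o=get_obs(); print(o['tcp_pos'],o['orientation'],o['grip_width'])
g=cam('wrist'); save(g,'w6.png'); pickle.dump(g,open('w6.pkl','wb'))
hsv=cv2.cvtColor(g['frame'],cv2.COLOR_RGB2HSV); m=cv2.inRange(hsv,(10,90,60),(36,255,255))
n,l,s,c=cv2.connectedComponentsWithStats(m); zb=o['tcp_pos'][2]-.0212+.006
for i in range(1,n):
    if s[i,4]>60:
        v,u=np.nonzero(l==i); X=onplane(g,np.c_[u,v],zb)[:,:2]*1000; b=cv2.minAreaRect(X.astype(np.float32)); print(s[i],b, cv2.boxPoints(b).round(1).tolist())
t=Ro.from_matrix(np.c_[[np.cos(a:=np.radians(117.1)),np.sin(a),0],[np.sin(a),-np.cos(a),0],[0,0,-1]])
print(rows((.5082,-.2615,.1212),t))
E
```

```text
[ 0.50724403 -0.26006019  0.12027335] [-1.63739905e+00 -2.68016650e+00 -7.88590483e-04] 0.016804680443867293
[ 308  149   89   31 1367] ((518.775634765625, -196.84083557128906), (44.79238510131836, 15.540058135986328), 27.12765121459961) [[495.29998779296875, -200.10000610351562], [502.3999938964844, -214.0], [542.2999877929688, -193.5], [535.2000122070312, -179.6999969482422]]
[ 254  165   47   87 2848] ((495.62164306640625, -236.52174377441406), (24.419897079467773, 48.716346740722656), 27.229686737060547) [[473.6000061035156, -220.39999389648438], [495.8999938964844, -263.79998779296875], [517.5999755859375, -252.60000610351562], [495.29998779296875, -209.3000030517578]]
[257 312  41  16 433] ((527.5564575195312, -298.8341369628906), (24.45526123046875, 10.777352333068848), 27.115978240966797) [[514.2000122070312, -299.6000061035156], [519.0999755859375, -309.20001220703125], [540.9000244140625, -298.1000061035156], [536.0, -288.5]]
(array([-0.0123, -0.0001, -0.0055]), array([-0.    , -0.0003,  0.0009]))
```

View pics/w6.png

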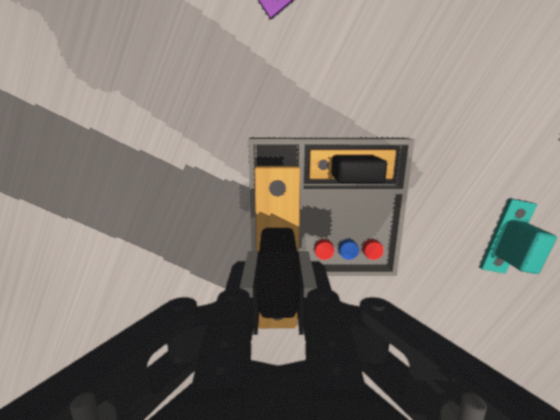

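Wrist view: the long link hangs square over the long compartment, with its front end at (277,167) and rear end at (277,327). The tray rim's corners are at (249,138), (413,138) and (397,275).

```bash
python3 - <<'E'
from h import *
import pickle
g=pickle.load(open('w6.pkl','rb'))
X=onplane(g,[(249,138),(413,138),(397,275.5)],.018)[:,:2]*1000; print(X.round(1))
# tray frame local corners: UL(img)=(-x,+y), UR=(+x,+y), LR=(+x,-y)
a=np.radians(27.1); R=np.array([[np.cos(a),-np.sin(a)],[np.sin(a),np.cos(a)]])
c=[x-R@np.array(l) for x,l in zip(X,[(-65,60),(65,60),(65,-60)])]; print(np.round(c,1), (np.mean(c,0)+R@[-43,0]).round(1))
E
```

```text
[[ 461.7 -218.5]
 [ 575.9 -160. ]
 [ 632.2 -266.9]]
[[ 546.9 -242.3]
 [ 545.3 -243.1]
 [ 547.  -243.1]] [ 508.1 -262.4]
```

Call:
{"fn": "drive_tool", "kwargs": {
  "rows": [
    {"offset":[-0.01,0,0.1],"rotation":[0,0,0],"claw":0},
    {"offset":[-0.02,0,0.25],"rotation":[0,0,0],"claw":0},
    {"offset":[-0.02,0,0.4],"rotation":[0,0,0],"claw":0},
    {"offset":[-0.02,0,0.5],"rotation":[0,0,0],"claw":0},
    {"offset":[-0.02,0,0.57],"rotation":[0,0,0],"claw":0},
    {"offset":[-0.02,0,0.61],"rotation":[0,0,0],"claw":0},
    {"offset":[-0.02,0,0.61],"rotation":[0,0,0],"claw":0},
    {"offset":[-0.02,0,0.61],"rotation":[0,0,0],"claw":0}
  ]
}}

```text
clock: 13.08
tcp_pos: [0.5094, -0.2638, 0.0294]
orientation: [1.637, 2.681, 0.0]
contact_force: [0.5, 0.7, -0.3]
grip_width: 0.0169
gripper_force: 40.5
```

Call:
{"fn": "drive_tool", "kwargs": {
  "rows": [
    {"offset":[0,0,0.006],"rotation":[0,0,0],"claw":0},
    {"offset":[0,0,0.012],"rotation":[0,0,0],"claw":0},
    {"offset":[0,0,0.018],"rotation":[0,0,0],"claw":0},
    {"offset":[0,0,0.024],"rotation":[0,0,0],"claw":0},
    {"offset":[0,0,0.024],"rotation":[0,0,0],"claw":0},
    {"offset":[0,0,0.024],"rotation":[0,0,0],"claw":0}
  ]
}}

```text
clock: 13.58
tcp_pos: [0.509, -0.2643, 0.0253]
orientation: [1.638, 2.681, -0.0]
contact_force: [-0.2, 0.0, -1.0]
grip_width: 0.0169
gripper_force: 40.5
```

Call:
{"fn": "drive_tool", "kwargs": {
  "rows": [
    {"offset":[0,0,0.004],"rotation":[0,0,0],"claw":0},
    {"offset":[0,0,0.008],"rotation":[0,0,0],"claw":0},
    {"offset":[0,0,0.008],"rotation":[0,0,0],"claw":0},
    {"offset":[0,0,0.008],"rotation":[0,0,0],"claw":0}
  ]
}}

```text
clock: 13.92
tcp_pos: [0.509, -0.2643, 0.0252]
orientation: [1.638, 2.681, -0.001]
contact_force: [-4.2, 1.1, 11.4]
grip_width: 0.0171
gripper_force: 42.0
```

Call:
{"fn": "drive_tool", "kwargs": {
  "rows": [
    {"offset":[0,0,0],"rotation":[0,0,0],"claw":0.25},
    {"offset":[0,0,0],"rotation":[0,0,0],"claw":0.35},
    {"offset":[0,0,0],"rotation":[0,0,0],"claw":0.45},
    {"offset":[0,0,0],"rotation":[0,0,0],"claw":0.45},
    {"offset":[0,0,0],"rotation":[0,0,0],"claw":0.45},
    {"offset":[0,0,-0.1],"rotation":[0,0,0],"claw":0.45},
    {"offset":[0,0,-0.3],"rotation":[0,0,0],"claw":0.45},
    {"offset":[0,0,-0.55],"rotation":[0,0,0],"claw":0.5},
    {"offset":[0,0,-0.8],"rotation":[0,0,0],"claw":0.5},
    {"offset":[0,0,-1.0],"rotation":[0,0,0],"claw":0.5},
    {"offset":[0,0,-1.0],"rotation":[0,0,0],"claw":0.5},
    {"offset":[0,0,-1.0],"rotation":[0,0,0],"claw":0.5}
  ]
}}

```text
clock: 14.92
tcp_pos: [0.5101, -0.2647, 0.1759]
orientation: [1.636, 2.677, 0.0]
contact_force: [-0.5, 1.0, -0.7]
grip_width: 0.0426
gripper_force: 0.0
```

```bash
python3 - <<'E'
from h import *
import pickle
o=get_obs(); print(o['tcp_pos'],o['orientation'],o['grip_width'])
g=cam('wrist'); save(g,'w7.png')
cv2.imwrite('pics/w7c.png',cv2.resize(g['frame'][80:330,180:480,::-1],(720,600)))
t=Ro.from_matrix(np.c_[[np.cos(a:=np.radians(83)),np.sin(a),0],[np.sin(a),-np.cos(a),0],[0,0,-1]])
print(rows((.508,.273,.2),t))
# refine grip from first top view
g=pickle.load(open('top.pkl','rb'))
gray=cv2.cvtColor(g['frame'],cv2.COLOR_RGB2HSV); m=cv2.inRange(gray,(0,0,0),(180,255,45))[225:275,130:190]
n,l,s,c=cv2.connectedComponentsWithStats(m); i=1+s[1:,4].argmax(); v,u=np.nonzero(l==i)
X=onplane(g,np.c_[u+130,v+225],.102)[:,:2]*1000; print(cv2.minAreaRect(X.astype(np.float32)))
E
```

```text
[ 0.51012217 -0.2646805   0.17587472] [1.63602192e+00 2.67717442e+00 9.31660583e-06] 0.04263532506004049
(array([ 3.1906,  1.6294, -0.1752]), array([1.000e-04, 4.000e-04, 2.979e-01]))
((499.9081726074219, 266.5437316894531), (12.86766529083252, 53.664642333984375), 7.390482425689697)
```

View pics/w7c.png

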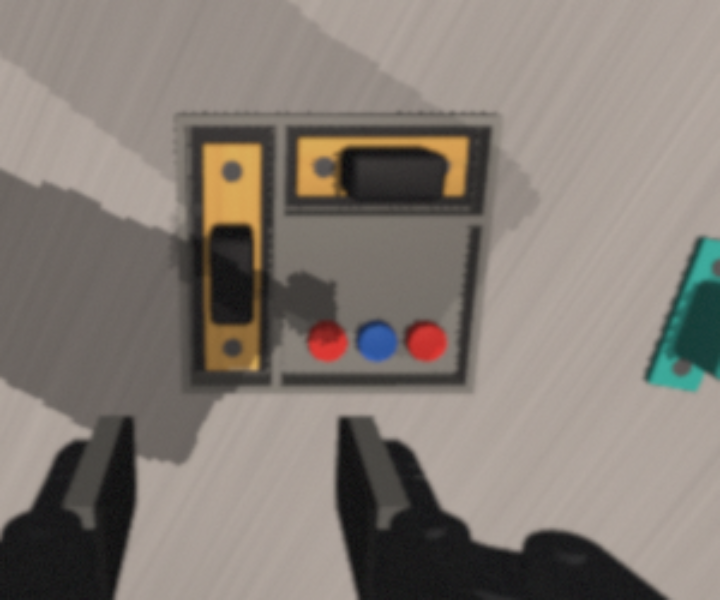

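Both links lie flat in their own compartments: in this crop the long one is at (232,260), the short one at (382,167), and the caps are untouched. Now over to the guard.

Call:
{"fn": "drive_tool", "kwargs": {
  "rows": [
    {"offset":[0.15,0.08,-0.04],"rotation":[0,0,0],"claw":0.5},
    {"offset":[0.4,0.2,-0.04],"rotation":[0,0,0],"claw":0.5},
    {"offset":[0.64,0.33,-0.04],"rotation":[0,0,0],"claw":0.5},
    {"offset":[0.8,0.41,-0.04],"rotation":[0,0,0],"claw":0.5}
  ]
}}

```text
clock: 15.3
tcp_pos: [0.5076, -0.1252, 0.1784]
orientation: [-1.632, -2.68, -0.001]
contact_force: [0.7, 0.9, -0.3]
grip_width: 0.0425
gripper_force: 0.0
```

Call:
{"fn": "drive_tool", "kwargs": {
  "rows": [
    {"offset":[0.24,0.12,-0.04],"rotation":[0,0,0],"claw":0.5},
    {"offset":[0.48,0.24,-0.04],"rotation":[0,0,0],"claw":0.5},
    {"offset":[0.72,0.36,-0.04],"rotation":[0,0,0],"claw":0.5},
    {"offset":[0.8,0.41,-0.04],"rotation":[0,0,0],"claw":0.5}
  ]
}}

```text
clock: 15.63
tcp_pos: [0.5071, 0.012, 0.1848]
orientation: [-1.626, -2.684, -0.002]
contact_force: [-0.3, 0.8, 0.8]
grip_width: 0.0426
gripper_force: 0.0
```

Call:
{"fn": "drive_tool", "kwargs": {
  "rows": [
    {"offset":[0.24,0.12,-0.04],"rotation":[0,0,0],"claw":0.5},
    {"offset":[0.48,0.24,-0.04],"rotation":[0,0,0],"claw":0.5},
    {"offset":[0.72,0.36,-0.04],"rotation":[0,0,0],"claw":0.5},
    {"offset":[0.8,0.41,-0.04],"rotation":[0,0,0],"claw":0.5}
  ]
}}

```text
clock: 15.97
tcp_pos: [0.5067, 0.1467, 0.1909]
orientation: [-1.627, -2.684, -0.002]
contact_force: [0.0, 0.5, 1.0]
grip_width: 0.0426
gripper_force: 0.0
```

Call:
{"fn": "drive_tool", "kwargs": {
  "rows": [
    {"offset":[0.2,0.1,-0.04],"rotation":[0,0,0.06],"claw":0.5},
    {"offset":[0.4,0.2,-0.04],"rotation":[0,0,0.12],"claw":0.5},
    {"offset":[0.6,0.3,-0.04],"rotation":[0,0,0.18],"claw":0.5},
    {"offset":[0.79,0.4,-0.04],"rotation":[0,0,0.24],"claw":0.5},
    {"offset":[0.79,0.4,-0.04],"rotation":[0,0,0.298],"claw":0.5},
    {"offset":[0.79,0.4,-0.04],"rotation":[0,0,0.298],"claw":0.5},
    {"offset":[0.79,0.4,-0.04],"rotation":[0,0,0.298],"claw":0.5},
    {"offset":[0.79,0.4,-0.04],"rotation":[0,0,0.298],"claw":0.5}
  ]
}}

```text
clock: 16.63
tcp_pos: [0.5079, 0.2713, 0.1967]
orientation: [2.351, 2.084, -0.004]
contact_force: [0.4, -0.4, -0.2]
grip_width: 0.0427
gripper_force: 0.0
```

```bash
python3 - <<'E'
from h import *
import pickle
o=get_obs(); print(o['tcp_pos'],o['orientation'],o['joints'].round(2))
g=cam('wrist'); save(g,'w8.png'); pickle.dump(g,open('w8.pkl','wb'))
hsv=cv2.cvtColor(g['frame'],cv2.COLOR_RGB2HSV)
for nm,m,z in(('orange',cv2.inRange(hsv,(5,150,60),(20,255,255)),.072),('red',cv2.inRange(hsv,(172,120,60),(180,255,255))|cv2.inRange(hsv,(0,120,60),(4,255,255)),.078)):
    n,l,s,c=cv2.connectedComponentsWithStats(m)
    for i in range(1,n):
        if s[i,4]>12:
            v,u=np.nonzero(l==i); X=onplane(g,np.c_[u,v],z)[:,:2]*1000; print(nm,s[i],X.mean(0).round(1),[np.round(q,1) for q in cv2.minAreaRect(X.astype(np.float32))])
E
```

```text
[0.50794559 0.271318   0.19665492] [ 2.3507611   2.08364373 -0.0043079 ] [-0.09  0.43 -0.65  1.8   0.3   1.02 -0.98]
orange [  198   117   141   147 15268] [500.8 280.8] [array([500.9, 277.8]), array([135.6, 118.5]), np.float64(83.0)]
red [253 101   5  16  76] [499.9 353.1] [array([499.7, 353. ]), array([11.6,  3.3]), np.float64(81.9)]
red [257 269   5  12  53] [481.8 202.3] [array([482. , 202.7]), array([11.9,  3.9]), np.float64(81.9)]
```

View pics/w8.png

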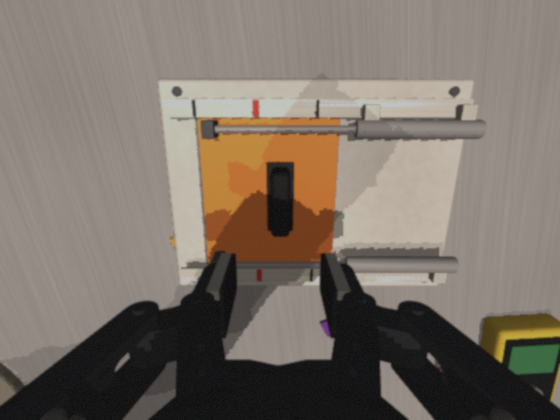

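Wrist view: the guard is shut, with its front edge at (197,190) level with the black marks, its grip at (280,200), and the red marks at (256,108) and (259,275). Top and wrist views agree to about 2 mm.

Call:
{"fn": "drive_tool", "kwargs": {
  "rows": [
    {"offset":[0.023,0.008,0.15],"rotation":[0,0,0],"claw":0.5},
    {"offset":[0.023,0.008,0.3],"rotation":[0,0,0],"claw":0.5},
    {"offset":[0.023,0.008,0.45],"rotation":[0,0,0],"claw":0.5},
    {"offset":[0.023,0.008,0.58],"rotation":[0,0,0],"claw":0.5},
    {"offset":[0.023,0.008,0.68],"rotation":[0,0,0],"claw":0.5},
    {"offset":[0.023,0.008,0.75],"rotation":[0,0,0],"claw":0.5},
    {"offset":[0.023,0.008,0.79],"rotation":[0,0,0],"claw":0.5},
    {"offset":[0.023,0.008,0.79],"rotation":[0,0,0],"claw":0.5},
    {"offset":[0.023,0.008,0.79],"rotation":[0,0,0],"claw":0.5}
  ]
}}

```text
clock: 17.43
tcp_pos: [0.5101, 0.2762, 0.0799]
orientation: [2.353, 2.082, 0.001]
contact_force: [0.5, 0.5, 0.4]
grip_width: 0.0425
gripper_force: 0.0
```

Call:
{"fn": "drive_tool", "kwargs": {
  "force": 60,
  "rows": [
    {"offset":[0,0,0],"rotation":[0,0,0],"claw":0.35},
    {"offset":[0,0,0],"rotation":[0,0,0],"claw":0.2},
    {"offset":[0,0,0],"rotation":[0,0,0],"claw":0.1},
    {"offset":[0,0,0],"rotation":[0,0,0],"claw":0},
    {"offset":[0,0,0],"rotation":[0,0,0],"claw":0},
    {"offset":[0,0,0],"rotation":[0,0,0],"claw":0},
    {"offset":[0,0,0],"rotation":[0,0,0],"claw":0},
    {"offset":[0,0,0],"rotation":[0,0,0],"claw":0}
  ]
}}

```text
clock: 18.1
tcp_pos: [0.5102, 0.2768, 0.0807]
orientation: [2.352, 2.082, 0.002]
contact_force: [-1.9, -1.2, 6.7]
grip_width: 0.0147
gripper_force: 59.4
```

Call:
{"fn": "drive_tool", "kwargs": {
  "rows": [
    {"offset":[0,0.03,0],"rotation":[0,0,0],"claw":0},
    {"offset":[0,0.06,0],"rotation":[0,0,0],"claw":0},
    {"offset":[0,0.09,0],"rotation":[0,0,0],"claw":0},
    {"offset":[0,0.12,0],"rotation":[0,0,0],"claw":0},
    {"offset":[0,0.15,0],"rotation":[0,0,0],"claw":0},
    {"offset":[0,0.18,0],"rotation":[0,0,0],"claw":0},
    {"offset":[0,0.21,0],"rotation":[0,0,0],"claw":0},
    {"offset":[0,0.24,0],"rotation":[0,0,0],"claw":0},
    {"offset":[0,0.267,0],"rotation":[0,0,0],"claw":0},
    {"offset":[0,0.267,0],"rotation":[0,0,0],"claw":0},
    {"offset":[0,0.267,0],"rotation":[0,0,0],"claw":0}
  ]
}}

```text
clock: 19.02
tcp_pos: [0.5476, 0.2723, 0.0807]
orientation: [-2.351, -2.082, 0.003]
contact_force: [-9.9, -2.5, 13.3]
grip_width: 0.0146
gripper_force: 60.4
```

```bash
cat > gm.py <<'E'
from h import *
import sys
o=get_obs(); print(o['tcp_pos'].round(4),o['contact_force'].round(1),o['moment'].round(2),o['grip_width'],o['gripper_force'])
g=cam('wrist'); save(g,sys.argv[1]); hsv=cv2.cvtColor(g['frame'],cv2.COLOR_RGB2HSV)
yaw=np.radians(-6.9); ex=np.array([np.cos(yaw),np.sin(yaw)]); ey=np.array([-ex[1],ex[0]])
for nm,m,z in(('orange',cv2.inRange(hsv,(5,150,60),(20,255,255)),.072),('red',cv2.inRange(hsv,(172,120,60),(180,255,255))|cv2.inRange(hsv,(0,120,60),(4,255,255)),.078)):
    n,l,s,c=cv2.connectedComponentsWithStats(m)
    for i in range(1,n):
        if s[i,4]>12:
            v,u=np.nonzero(l==i); X=onplane(g,np.c_[u,v],z)[:,:2]*1000; q=X@ex; print(nm,s[i],'x: min2%%,mean,max98%% %.1f %.1f %.1f  y mean %.1f'%(np.percentile(q,1),q.mean(),np.percentile(q,99),(X@ey).mean()))
E
python3 gm.py w9.png
```

```text
[0.5476 0.2723 0.0807] [-9.9 -2.5 13.3] [-0.39  1.82 -0.01] 0.014627330674403185 60.402429699897766
orange [ 134  135  206   15 2354] x: min2%,mean,max98% 444.1 495.3 537.5  y mean 399.7
orange [372 135   9   4  34] x: min2%,mean,max98% 557.1 559.0 560.9  y mean 402.1
orange [  140   163   237   147 23805] x: min2%,mean,max98% 443.0 498.5 559.9  y mean 356.4
orange [120 176  12  11 108] x: min2%,mean,max98% 432.1 434.9 437.6  y mean 380.3
orange [130 250  15  13 139] x: min2%,mean,max98% 431.5 435.0 438.6  y mean 338.6
orange [ 253  322   50   44 1303] x: min2%,mean,max98% 497.2 511.8 526.1  y mean 276.5
orange [163 343   9  13  71] x: min2%,mean,max98% 442.2 444.5 447.0  y mean 276.8
red [145 104  13  30 310] x: min2%,mean,max98% 451.4 453.9 456.2  y mean 410.6
red [183 382   4   7  16] x: min2%,mean,max98% 453.9 455.1 455.9  y mean 255.2
```

View pics/w9.png

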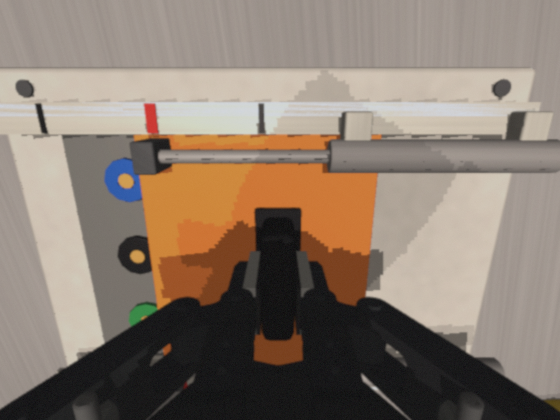

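The guard is at about 38 mm: its front edge is at (150,250), just short of the red marks at (151,118) and (185,385), and the red sockets are covered. About 11.5 mm is left.

Call:
{"fn": "drive_tool", "kwargs": {
  "rows": [
    {"offset":[0,0.02,0],"rotation":[0,0,0],"claw":0},
    {"offset":[0,0.04,0],"rotation":[0,0,0],"claw":0},
    {"offset":[0,0.06,0],"rotation":[0,0,0],"claw":0},
    {"offset":[0,0.079,0],"rotation":[0,0,0],"claw":0},
    {"offset":[0,0.079,0],"rotation":[0,0,0],"claw":0},
    {"offset":[0,0.079,0],"rotation":[0,0,0],"claw":0},
    {"offset":[0,0.079,0],"rotation":[0,0,0],"claw":0}
  ]
}}

```text
clock: 19.65
tcp_pos: [0.5586, 0.2709, 0.0807]
orientation: [-2.35, -2.083, 0.005]
contact_force: [-10.8, -3.1, 12.9]
grip_width: 0.0149
gripper_force: 60.5
```

```bash
python3 - <<'E'
from h import *
o=get_obs(); print(o['tcp_pos'].round(4),o['contact_force'].round(1),o['grip_width'])
g=cam('wrist'); save(g,'wA.png'); hsv=cv2.cvtColor(g['frame'],cv2.COLOR_RGB2HSV)
yaw=np.radians(-6.9); ex=np.array([np.cos(yaw),np.sin(yaw)])
m=cv2.inRange(hsv,(5,150,60),(20,255,255))
for r in range(180,300,15):
    run=[u for u in range(100,240) if m[r,u:u+12].all()]
    if run: print(r,run[0],round(float(onplane(g,(run[0],r),.072)[0,:2]@ex*1000),1))
m=cv2.inRange(hsv,(172,120,60),(180,255,255))|cv2.inRange(hsv,(0,120,60),(4,255,255))
n,l,s,c=cv2.connectedComponentsWithStats(m)
for i in range(1,n):
    if s[i,4]>8: print('red',s[i],round(float(onplane(g,c[i],.078)[0,:2]@ex*1000),1))
E
```

```text
[0.5586 0.2709 0.0807] [-10.8  -3.1  12.9] 0.014934874495678025
180 140 453.3
195 142 453.3
210 145 453.8
225 147 453.7
240 149 453.7
255 111 431.9
270 153 453.7
285 155 453.6
red [120 104  14  29 304] 453.7
```

View pics/wA.png

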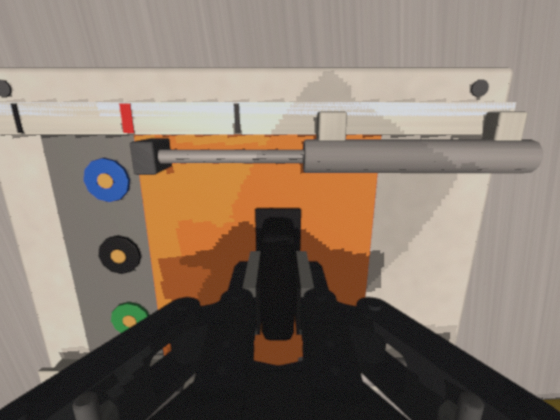

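The guard's front edge at (149,240) is level with the red mark at (126,118), within 0.2 mm by measurement. The blue, black and green sockets are clear and no red shows. I'll settle briefly and then hand in.

Call:
{"fn": "drive_tool", "kwargs": {
  "rows": [
    {"offset":[0,0,0],"rotation":[0,0,0],"claw":0},
    {"offset":[0,0,0],"rotation":[0,0,0],"claw":0},
    {"offset":[0,0,0],"rotation":[0,0,0],"claw":0},
    {"offset":[0,0,0],"rotation":[0,0,0],"claw":0}
  ]
}}

```text
clock: 20.03
tcp_pos: [0.5585, 0.2709, 0.0806]
orientation: [-2.35, -2.083, 0.005]
contact_force: [-11.0, -1.7, 12.2]
grip_width: 0.0145
gripper_force: 60.5
```

```bash
python3 -c "
from bench import get_obs,hand_in
o=get_obs(); print(o['clock'],o['tcp_pos'],o['contact_force'],o['grip_width']); print(hand_in())"
```

```text
20.0333 [0.55851863 0.27090505 0.08063677] [-10.98580247  -1.69846094  12.22650037] 0.014511918682468138
the job is handed in; nothing more can be done
None
```

I handed the job in at 20.0 s: both links lie flat in their own compartments, and the arm is holding the guard at the red half-travel marks with the front sockets clear and the red row covered.

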